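# Index the pantry carousel and lock it

### The arm

A 6-joint arm with a two-finger parallel gripper is mounted at the origin on the work surface. World frame = base frame: x ahead of the robot, y to its left, z up, the work surface at z = 0. Lengths are in m, angles in rad, forces in N, time in s.
With the tool pointing down it reaches from about 0.375 to 0.9 m from the base axis. Payload 3.1 kg.
Tool frame: the origin (TCP) lies midway between the tips of the shut fingers; the grasp point (between the pads) lies robot.grip_depth behind it (robot.grip_depth is the distance from the TCP to the grasp point, in m); z points along the fingers, y is the line along which they close (so a half turn about z gives the same grasp; the last joint's range is limited). The gripper opens to 87 mm and grips with 3 to 60 N. Pads are 19 mm wide; open, the fingers measure 117 mm over their backs; the gripper's body (75 mm by 190 mm) begins 51 mm behind the grasp point.
Start: joints at [-1.458, 0.527, 1.433, -0, 1.181, -0.178], TCP at [0.18, -0.599, 0.223] pointing down, gripper open.
Joint ranges: [-3.08, 3.08], [-0.75, 2.2], [0.22, 2.44], [-1.43, 4.57], [0, 2.65], [-2.85, 2.85]. Speed limits (rad/s): [2.79, 2.79, 3.14, 3.14, 3.14, 3.14].

### API

Orientations are given as a unit quaternion [x, y, z, w].
In Python, from rig import robot gives the robot as it stands.
- The arm moves only by the shell command python3 nudge.py 'ROWS' [OPENING] [FORCE]. ROWS is a JSON list of rows, 1 to 20 of them, each of 4 numbers: dx, dy, dz in m, then a turn about the tool's z in rad; each row shifts and turns the commanded pose from where the row before left it, along the tool's axes as they then stand; what a row does not reach is not made up. A row lasts 1/12 s, in which the tool goes at most 0.0417 m and 0.125 rad, less where a joint would pass 70% of its speed; a pose out of reach is approached as far as the arm can. OPENING is the finger opening in m, set as the command begins (- or left out keeps the last). The fingers move at their own pace and stop on an object; FORCE is the grip in N (left out, the last holds). Time passes only in rows, so rows that do not move let the fingers close. It prints the time, the measured TCP pose, the force, the opening and the grip force at its end.
- robot.get_obs(): the state, without advancing time (a new reading comes with each control period).
- robot.camera(name): name is "scene" or "top" or "wrist"; returns a dict with "img" (480x640x3 uint8, red, green, blue), "fx", "fy", "cx", "cy" (pixels), "xyz" and "attitude" of the camera in the world. Camera axes: x right, y down, z forward; pixel columns grow to the right and rows downward; lengths in m; the calibration is good to about 2 mm. A picture is of the moment at which its call begins. There is no depth.
- robot.hand_in(): hands the job in; it is judged then, once.
The state is a dict: "time": time; "q": joint angles; "joint_velocities": joint speeds; "joint_torque": joint torques, N m; "position": TCP position; "tool_rot": TCP orientation; "ft_force": force on the tool from outside, world axes, zero at the start; "moment": the same for the moment, N m; "grip_width": finger opening in m; "grip_force": force on a finger pad.
Only numpy, scipy, OpenCV 4.12 (cv2) and the standard library are available. Lean on these libraries where they do the work, as an engineer would, in place of code of your own. Each camera call takes 0.05 s, during which the arm holds its last target. There are 200 camera calls.

### The job

The canister carousel on the pantry counter has been left unlocked, its spring pin resting on the index ring between two holes. Draw the pin by its pull knob, swing the platter round until the square jar stands at the front, over the pointer nose of the base, and let the pin drop fully home in the hole there, so that the carousel is locked. Turn it gently, so that the jars stay standing on the platter and are not flung about, and leave the other things on the counter where they are.

Things in the scene. Friction and masses are not known exactly. Their poses are not given: they have to be found in the camera images.
- carousel: fixed white base, a low dome 328 mm across, 52 mm high. Origin: centre of its underside, on the vertical turning axis; its -x points to the front, z up. A pointer nose (36 mm wide, 14 mm high, dark line on top, tip 205 mm from the centre) marks the front. On its flank, sloping down outwards at 25 degrees, is the steel index ring: 12 holes, 13 mm wide, 30 degrees apart, on a 135 mm radius
- front (a point): point on the front line, at the height of the platter's top (193 mm), 95 mm from the turning axis: where the square jar belongs. The ring's clocking to the nose is not told (up to 8 degrees either way). With the pin in the right hole the square jar's centre is within 9 degrees of the front line; in the holes beside it, 21 or more off. Axes as the base
- platter: wooden turntable carrying the jars, 304 mm across, its wood from 175 to 193 mm above the counter, wire rail to 207 mm round the edge; overhangs the ring. Turns either way on a column with light friction (0.3 N m), stays where left. Origin: on the axis, at the counter; its -x points along the index arm under it (24 mm wide), which turns with it and carries the plunger at its outer end
- knob (a point): middle of the plunger's black pull knob (cylinder 34 mm across, 46 mm long). z axis: the plunger's, leaning outwards 25 degrees from vertical, up and away; drawing the pin moves the knob along +z. y axis: level, tangent to its swing. Pin home: 171 mm from the turning axis, 112 mm up; 29 mm below it begins the fixed sleeve, 24 mm across. The platter's edge bars a hand from straight above
- plunger (a joint): how far the pin is drawn, m: 0 = fully home, about 0.009 = its flat tip rests on the ring between holes, 0.020 = at the stop. A spring pulls it home with 6 N at 0, 9.5 N at 0.009, 13 N at 0.020. The pin is 10 mm thick (1.6 mm of play either way in a hole); with the knob free to drop it falls in when it comes over a hole, and then holds the platter
- square_jar: the only square jar, clear with a white lid, 64 x 64 mm, 120 mm high, standing loose on the platter 95 mm from the turning axis, at the start 48 to 72 degrees to one side or the other of the front; origin: centre of its underside
- jar_a: round clear storage jar with a white lid, 72 mm across, 120 mm high, standing loose on the platter; origin: centre of its underside
- jar_b: round clear storage jar with a white lid, 76 mm across, 95 mm high, standing loose on the platter; origin: centre of its underside
- jar_c: round clear storage jar with a white lid, 68 mm across, 135 mm high, standing loose on the platter; origin: centre of its underside
- jar_d: round clear storage jar with a white lid, 76 mm across, 95 mm high, standing loose on the platter; origin: centre of its underside
- can: tin can, 74 mm across, 111 mm high, on the counter to the left; bystander; origin: centre of its underside
- carton: carton, 70 x 95 mm, 179 mm high with its cap, on the counter to the right; bystander; origin: centre of its underside
- bowl: white bowl, 150 mm across, 65 mm high, on the counter to the right; bystander; origin: centre of its underside

How it is judged:
On the way, in this order (a step that is already met when the one before it is completed fails the run):
1. the pin is drawn clear of the ring (value of joint plunger above 0.0106 m), for 0.1 s.
2. the square jar stands at the front and the pin has dropped home (y of square_jar in the frame of carousel between -0.025 and 0.025 m and x of square_jar in the frame of carousel below -0.07 m and value of joint plunger below 0.002 m), for 0.2 s.
At the end, for the whole second after the job is handed in: The pin is home (drawn less than 2 mm), the square jar's centre is at the front within 25 mm either side of the line through the nose, and all five jars stand upright (within 0.1 rad) on the platter, at rest (all of step 2 and angle between each of square_jar, jar_a, jar_b, jar_c, jar_d's own z axis and vertical below 0.1 rad and height (world z) of each of square_jar, jar_a, jar_b, jar_c, jar_d above 0.185 m and linear speed of square_jar below 0.02 m/s); the robot touches nothing.
It fails at once if a jar topples (angle between any of square_jar, jar_a, jar_b, jar_c, jar_d's own z axis and vertical above 0.35 rad).
It fails at once if a jar is lifted off the platter (height (world z) of any of square_jar, jar_a, jar_b, jar_c, jar_d above 0.215 m).
It fails at once if the platter is flung round (the square jar moves faster than 0.4 m/s) (linear speed of square_jar above 0.4 m/s).
It fails at once if a bystander on the counter is moved by more than 30 mm (distance of any of can, carton, bowl from where it was at the start of the episode above 0.03 m).
It also fails if it takes over 45 s, if anything falls off the work surface, if the arm or the gripper's body presses on something with over 40 N, if the wrist force passes 120 N, or if a joint passes its speed limit or range.

## Working session

There is one attempt and no reset: what is moved stays moved. The work goes in short steps, Python scripts to look and compute and a shell command to move; the robot and the scene stay as the last step left them, time stands still between calls to the robot, and variables do not carry over. Pictures are saved under pics/ and viewed, at most 10 in all, crops included, and the job is handed in when it is done.

```bash
ls; mkdir -p pics
python3 - <<'E'
from rig import robot
import cv2,numpy as np
print(robot.get_obs(), robot.grip_depth)
for n in ("scene","top"):
    c=robot.camera(n); cv2.imwrite(f"pics/{n}0.png",c["img"][:,:,::-1])
    print(n,{k:v for k,v in c.items() if k!="img"})
E
```

```text
nudge.py
pics
rig.py
{'time': 0.0, 'q': array([-1.45751390e+00,  5.28478315e-01,  1.43391502e+00,  1.55705202e-05,
        1.18141137e+00, -1.78510881e-01]), 'joint_velocities': array([-0.00146066, -0.00294857, -0.00055748, -0.00077455,  0.00032893,
       -0.00202598]), 'joint_torque': array([ 3.57149020e-04, -4.40044284e+01, -1.76591420e+01,  6.30803942e-02,
        5.82025596e-02, -1.71801908e-04]), 'position': array([ 0.17973426, -0.59782076,  0.22156015]), 'tool_rot': array([ 9.89375774e-01,  1.45376597e-01,  4.32610495e-05, -1.10519961e-03]), 'ft_force': array([0.33433849, 0.18564978, 0.39955945]), 'moment': array([-0.00135797, -0.02583686,  0.01404316]), 'grip_force': 0.0, 'grip_width': 0.08719127359256418} 0.0187
scene {'fx': 592.9299816509803, 'fy': 592.9299816509803, 'cx': 318.7922144027433, 'cy': 232.44712316936395, 'xyz': array([0.79144533, 1.35027389, 1.19197776]), 'attitude': array([ 0.08219964,  0.89317464, -0.44088612, -0.03319207])}
top {'fx': 457.210239002492, 'fy': 457.210239002492, 'cx': 315.7017745286458, 'cy': 242.5350908754523, 'xyz': array([ 2.76002191e-01, -5.42619456e-04,  1.45385961e+00]), 'attitude': array([-0.6835657 ,  0.72150501, -0.07928739,  0.07669394])}
```
View pics/scene0.png

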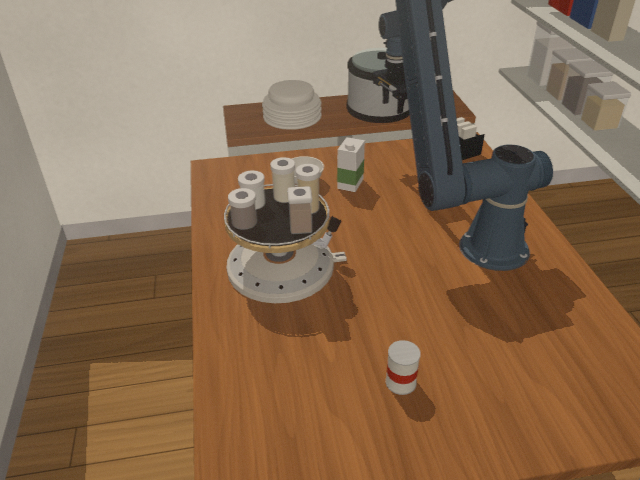

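View pics/top0.png

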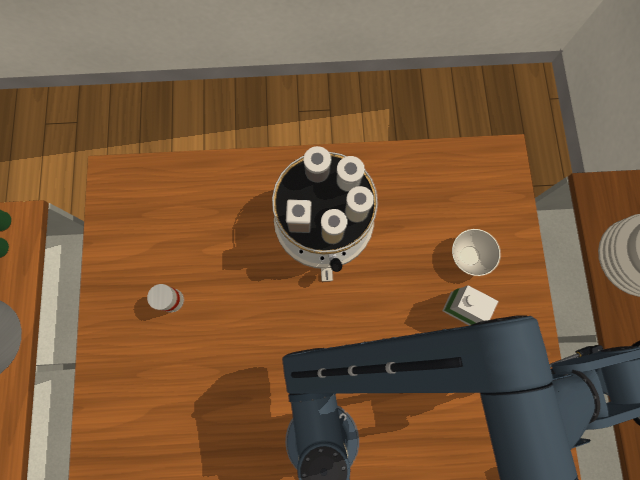

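The scene view shows the carousel at about (278,240), nose at (340,257) and black knob at (334,225). In the top view the nose tip is at (327,280), the knob at (336,265) and the square jar's lid at (298,211), on the +y side. Next I'll zoom in to get precise pixels.

Create h.py:
```python
import numpy as np
from scipy.spatial.transform import Rotation as R
def ray(c,u,v):
    d=R.from_quat(c["attitude"]).apply([(u-c["cx"])/c["fx"],(v-c["cy"])/c["fy"],1]); return np.array(c["xyz"]),d/np.linalg.norm(d)
def onz(c,u,v,z):
    o,d=ray(c,u,v); return o+d*(z-o[2])/d[2]
def tri(c1,p1,c2,p2):
    o1,d1=ray(c1,*p1);o2,d2=ray(c2,*p2)
    s=np.linalg.lstsq(np.c_[d1,-d2],o2-o1,rcond=None)[0]
    a,b=o1+d1*s[0],o2+d2*s[1]; return (a+b)/2,np.linalg.norm(a-b)
def proj(c,p):
    q=R.from_quat(c["attitude"]).inv().apply(np.array(p)-c["xyz"]); return c["fx"]*q[0]/q[2]+c["cx"],c["fy"]*q[1]/q[2]+c["cy"]
```

Run:
```python
from rig import robot
import cv2,numpy as np,pickle
from h import *
cs={n:robot.camera(n) for n in("scene","top")}
pickle.dump(cs,open("c0.pkl","wb"))
a=cv2.resize(cs["scene"]["img"][155:305,215:355],None,fx=2.85,fy=4,interpolation=cv2.INTER_CUBIC)
b=cv2.resize(cs["top"]["img"][140:290,260:390],None,fx=3,fy=4,interpolation=cv2.INTER_CUBIC)
cv2.imwrite("pics/zoom.png",np.hstack([a,b])[:,:,::-1]); print(a.shape,b.shape)
# dark/white masks in top
hsv=cv2.cvtColor(cs["top"]["img"],cv2.COLOR_RGB2HSV)
for nm,m in(("topwhite",(hsv[...,1]<40)&(hsv[...,2]>190)),("topdark",hsv[...,2]<45)):
    m=m.astype(np.uint8); m[:140]=0;m[290:]=0;m[:,:260]=0;m[:,390:]=0
    n,l,s,ce=cv2.connectedComponentsWithStats(m)
    for i in range(1,n):
        if s[i,4]>15: print(nm,s[i],ce[i])
hsv=cv2.cvtColor(cs["scene"]["img"],cv2.COLOR_RGB2HSV)
m=(hsv[...,2]<50).astype(np.uint8); m[:155]=0;m[305:]=0;m[:,:215]=0;m[:,355:]=0
n,l,s,ce=cv2.connectedComponentsWithStats(m)
for i in range(1,n):
    if s[i,4]>6: print("scdark",s[i],ce[i])
```

```text
(600, 399, 3) (600, 390, 3)
topwhite [304 147  27  24 385] [316.95584416 158.80779221]
topwhite [337 156  28  25 392] [350.3494898  168.52040816]
topwhite [347 187  26  25 385] [359.66753247 198.70649351]
topwhite [287 200  24  23 351] [298.68091168 210.71509972]
topwhite [321 209  26  25 364] [333.76923077 221.08516484]
topdark [ 276  157   98   93 3467] [316.5529276  205.47706951]
topdark [360 176  12  15  78] [365.05128205 182.75641026]
topdark [330 258  12  13 118] [335.68644068 264.38983051]
scdark [279 205   9   4   9] [283.         206.55555556]
scdark [313 209  13  23  91] [318.12087912 219.96703297]
scdark [265 215   4   5   8] [266.375 217.25 ]
scdark [329 218  12  13  75] [333.92 223.92]
scdark [297 234  11   5  22] [301.04545455 235.40909091]
scdark [303 280   3   3   7] [304.28571429 281.        ]
scdark [280 286   3   3   7] [281.         286.71428571]
```

View pics/zoom.png

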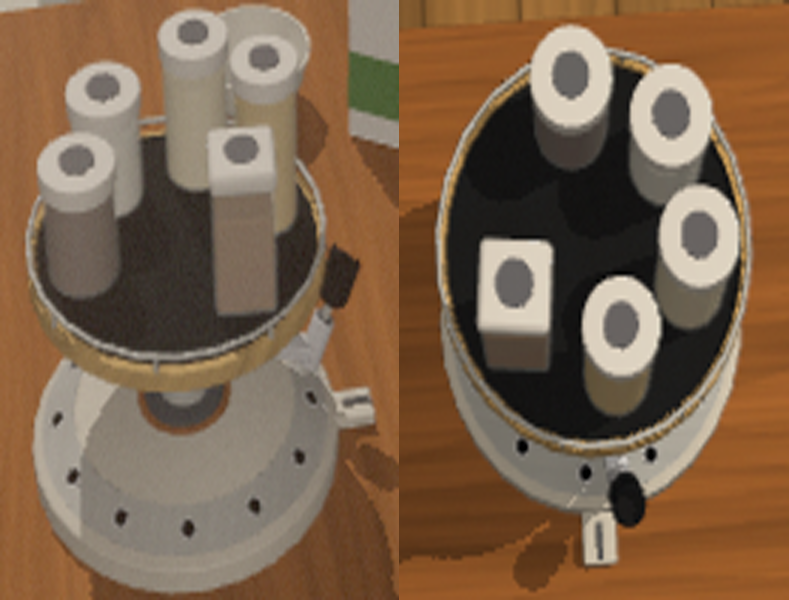

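The zoom's left half (scene) shows seven ring holes, for example at zoom (57,418), (188,528) and (311,397), with the nose at (355,406). Its right half (top) shows the nose's dark line at (600,540), the knob at (627,500) and three holes. The square jar is on the +y side, and the knob is close to the front on the -y side.

Run:
```python
import pickle,cv2,numpy as np
from h import *
from scipy.optimize import least_squares
cs=pickle.load(open("c0.pkl","rb")); S,T=cs["scene"],cs["top"]
sp=[(215+x/2.85,155+y/4) for x,y in[(57,418),(72,476),(121,517),(188,528),(255,506),(299,457),(311,397)]]
tp=[(260+(x-399)/3,140+y/4) for x,y in[(522,446),(586,473),(651,455)]]
H=np.array([onz(S,*p,.035)[:2] for p in sp]); H2=np.array([onz(T,*p,.035)[:2] for p in tp])
f=lambda P:least_squares(lambda q:np.hypot(*(P-q[:2]).T)-q[2],[.7,0,.135])
r=f(H); print("hole circle",r.x,np.abs(r.fun).max()); C=r.x[:2]
print("top holes r",np.hypot(*(H2-C).T))
for P in(H,H2): print(np.degrees(np.arctan2(*(P-C).T[::-1])).round(1))
# platter rim from top (hull of dark+wood) skipped: use dark disc contour
hsv=cv2.cvtColor(T["img"],cv2.COLOR_RGB2HSV); m=(hsv[...,2]<45).astype(np.uint8); m[:140]=0;m[252:]=0;m[:,:262]=0;m[:,380:]=0
pts=cv2.convexHull(np.argwhere(m)[:,::-1].astype(np.int32))[:,0]
P=np.array([onz(T,u,v,.193)[:2] for u,v in pts]); q=least_squares(lambda q:np.hypot(*(P-q[:2]).T)-q[2],[.7,0,.14],loss="soft_l1",f_scale=.003); print("disc",q.x)
n=tri(T,(327,275),S,(215+355/2.85,155+406/4)); print("nose",n)
N=onz(T,327.0,275,.014); print("nose z14",N, np.hypot(*(N[:2]-C)))
k=tri(T,(335.7,264.4),S,(333.9,223.9)); print("knob",k,"r",np.hypot(*(k[0][:2]-C)),"ang",np.degrees(np.arctan2(*(k[0][:2]-C)[::-1])))
j=tri(T,(298.7,210.7),S,(215+241/2.85,155+150/4)); print("jar lid",j)
for p in(N,k[0],j[0]):print("r,ang",np.hypot(*(p[:2]-C)),np.degrees(np.arctan2(*(p[:2]-C)[::-1])))
for u,v in[(317,158.8),(350.3,168.5),(359.7,198.7),(333.8,221.1)]:print(onz(T,u,v,.3))
for z,uv in((.065,(476,252)),(.179,(472,303)),(.111,(162,297))):print("byst",onz(T,*uv,z))
```

```text
hole circle [ 0.6791949  -0.03845388  0.13576255] 0.0007643788890320802
top holes r [0.13246407 0.13663806 0.14085241]
[ -5.7  24.3  54.5  84.3 114.4 144.  174.2]
[ 147.   177.6 -153.2]
disc [ 0.67823914 -0.04426824  0.14077095]
nose (array([ 0.49272627, -0.04487338,  0.00147921]), np.float64(0.0019710737765380702))
nose z14 [ 0.49179107 -0.04481645  0.014     ] 0.1875118030873213
knob (array([ 0.5062804 , -0.06913176,  0.11297387]), np.float64(0.002131019108402312)) r 0.17561479616504824 ang -169.93947055963673
jar lid (array([0.6203196 , 0.02828759, 0.30613853]), np.float64(0.0019287583660791323))
r,ang 0.1875118030873213 -178.05549232846354
r,ang 0.17561479616504824 -169.93947055963673
r,ang 0.08899845353317115 131.41679084436444
[ 0.76607788 -0.0277834   0.3       ]
[ 0.73340445 -0.11550923  0.3       ]
[ 0.6473482  -0.13434548  0.3       ]
[ 0.58985881 -0.06217368  0.3       ]
byst [ 0.53093383 -0.50817795  0.065     ]
byst [ 0.36712494 -0.43662518  0.179     ]
byst [0.43841451 0.44540628 0.111     ]
```

Results:
- The carousel centre is about (0.679, -0.041), with the front along world -x (about 180°).
- There are ring holes at about 175° + 30°k.
- The knob is at about 189°, r 0.175, z 0.113–0.12, which agrees with the text.
- The square jar is at about 130°.

So I turn the platter by +46°, which puts the pin in the 235° hole and the jar about 4° off the front line. I'll approach the knob first.

```bash
python3 nudge.py '[[0,0,-0.03,0.125],[0,0,0,0.01],[0.0207,-0.0294,0,0],[0.0207,-0.0294,0,0],[0.0207,-0.0294,0,0],[0.0207,-0.0294,0,0],[0.0207,-0.0294,0,0],[0.0207,-0.0294,0,0],[0.0207,-0.0294,0,0],[0.0207,-0.0294,0,0],[0.0207,-0.0294,0,0],[0.0207,-0.0294,0,0],[0.0207,-0.0294,0,0],[0.0207,-0.0294,0,0],[0.0207,-0.0294,0,0],[0.0207,-0.0294,0,0],[0.0207,-0.0294,0,0],[0.0207,-0.0294,0,0]]' 0.087 40
python3 nudge.py '[[0,0,0,0],[0,0,0,0]]'
python3 - <<'E'
from rig import robot
import cv2,numpy as np,pickle
from h import *
c=robot.camera("wrist"); pickle.dump(c,open("w1.pkl","wb")); cv2.imwrite("pics/w1.png",c["img"][:,:,::-1]); print(c["xyz"],c["fx"]); o=robot.get_obs();print(o["position"],o["q"])
print("pred knob px",proj(c,[.507,-.069,.118]))
E
```

```text
time: 1.7
position: [0.4341, -0.0805, 0.2527]
tool_rot: [0.997, 0.079, 0.0, 0.0]
ft_force: [0.3, -0.9, -1.6]
grip_width: 0.0868
grip_force: 0.0
time: 1.87
position: [0.4339, -0.0806, 0.2525]
tool_rot: [0.997, 0.081, 0.0, 0.0]
ft_force: [0.0, -1.0, 0.5]
grip_width: 0.0875
grip_force: 0.0
[ 0.51504065 -0.06609943  0.41466171] 376.7486825059498
[ 0.43356429 -0.08181967  0.25250704] [-4.40393750e-01  2.36638310e-01  1.83388558e+00 -6.94492580e-04
  1.07073745e+00  9.70888815e-01]
pred knob px (np.float64(317.97580397796173), np.float64(135.260044131653))
```

View pics/w1.png

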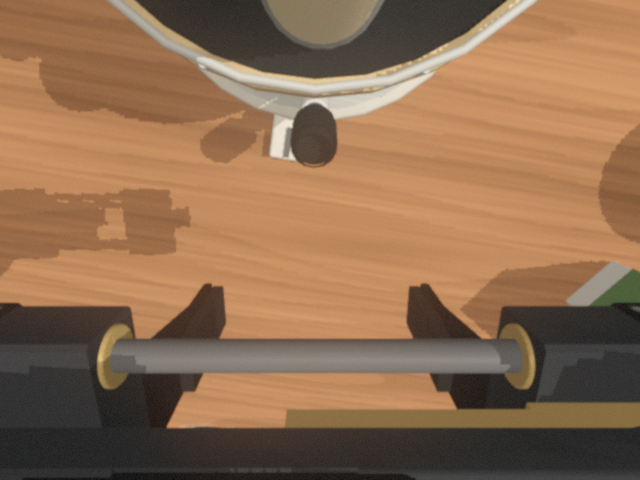

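The wrist view shows the knob's top end at (314,150) and its base at (314,110), with the nose's dark line at about (287,140). The knob was predicted at (318,135), so it agrees within about 3 mm. I'll check whether the hand carries a camera body on the platter side, and triangulate the knob from the wrist and the fixed views.

Run:
```python
from rig import robot
import cv2,numpy as np,pickle
from h import *
w=pickle.load(open("w1.pkl","rb")); cs=pickle.load(open("c0.pkl","rb"))
hsv=cv2.cvtColor(w["img"],cv2.COLOR_RGB2HSV); m=(hsv[...,2]<75).astype(np.uint8); m[:95]=0;m[180:]=0;m[:,:290]=0;m[:,345:]=0
n,l,s,ce=cv2.connectedComponentsWithStats(m)
for i in range(1,n):
    if s[i,4]>100: p=ce[i]; print(s[i],p)
for n,q in(("top",(335.7,264.4)),("scene",(333.9,223.9))): print(n,tri(w,p,cs[n],q))
print("nose",onz(w,287,140,.014))
c=robot.camera("scene"); 
cv2.imwrite("pics/s1.png",cv2.resize(c["img"][60:320,200:460],(600,600),interpolation=cv2.INTER_CUBIC)[:,:,::-1])
```

```text
Traceback (most recent call last):
NameError: name 'p' is not defined. Did you mean: 'np'?
```

Run:
```python
from rig import robot
import cv2,numpy as np,pickle
from h import *
w=pickle.load(open("w1.pkl","rb")); cs=pickle.load(open("c0.pkl","rb"))
g=w["img"].max(2)[95:180,285:350]; print(g.shape,g[40,::4])
m=(g<100).astype(np.uint8)
n,l,s,ce=cv2.connectedComponentsWithStats(m); i=1+s[1:,4].argmax(); p=ce[i]+[285,95]; print(s[i],p)
for n,q in(("top",(335.7,264.4)),("scene",(333.9,223.9))): print(n,tri(w,p,cs[n],q))
print("nose",onz(w,287,140,.014))
c=robot.camera("scene"); 
cv2.imwrite("pics/s1.png",cv2.resize(c["img"][60:320,200:460],(600,600),interpolation=cv2.INTER_CUBIC)[:,:,::-1])
```

```text
(85, 65) [188 135  75  80  81  85  79  77  83  84  88  84  82 175 195 197 196]
[   6    9   45   59 2202] [313.56675749 134.88056312]
top (array([ 0.50636525, -0.06736557,  0.12101359]), np.float64(0.0035272833292529972))
scene (array([ 0.50630084, -0.0655881 ,  0.11525759]), np.float64(0.0007179892492930652))
nose [ 0.49438555 -0.03936331  0.014     ]
```

View pics/s1.png

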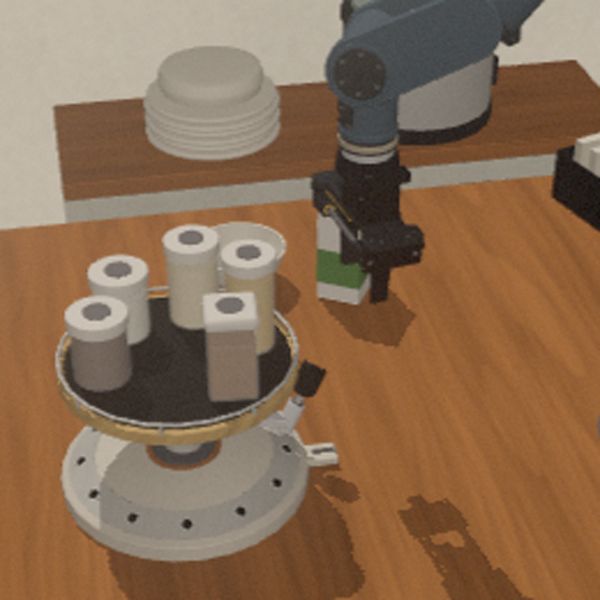

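The s1 crop shows a camera housing on the platter side of the hand at (330,190), which would hit the jar standing behind the knob. So I turn the tool half round, putting the camera outwards. Joint 6 then goes to about -2.16, in range. The q6 limit means I grip and swing to about 220°, then push the knob on to the 235° hole with open fingers.

```bash
python3 nudge.py '[[0,0,0,-0.125],[0,0,0,-0.125],[0,0,0,-0.125],[0,0,0,-0.125],[0,0,0,-0.125],[0,0,0,-0.125],[0,0,0,-0.125],[0,0,0,-0.125],[0,0,0,-0.125],[0,0,0,-0.125],[0,0,0,-0.125],[0,0,0,-0.125],[0,0,0,-0.125],[0,0,0,-0.125],[0,0,0,-0.125],[0,0,0,-0.125],[0,0,0,-0.125],[0,0,0,-0.125],[0,0,0,-0.125],[0,0,0,-0.125]]' >/dev/null
python3 nudge.py '[[0,0,0.015,-0.125],[0,0,0.015,-0.125],[0,0,0.02,-0.125],[0,0,0.02,-0.125],[0,0,0.02,-0.125],[0,0,0.02,-0.006],[0,0,0.01,0],[0,0,0,0],[0,0,0,0]]'
cat > where.py <<'E'
from rig import robot
import numpy as np
from h import *
C=np.array([.679,-.040]); o=robot.get_obs(); p=o["position"]; r=R.from_quat(o["tool_rot"]); M=r.as_matrix()
d=p[:2]-C; print("t",round(o["time"],2),"pos",p.round(4),"r",np.hypot(*d).round(4),"ang",np.degrees(np.arctan2(*d[::-1])).round(2)%360,"toolx",np.degrees(np.arctan2(M[1,0],M[0,0])).round(2)%360,"q6",o["q"][5].round(3),"F",o["ft_force"].round(1),"grip",o["grip_width"].round(4),round(o["grip_force"],1))
def to(rr,a,z):
    a=np.radians(a); t=np.r_[C+rr*np.array([np.cos(a),np.sin(a)]),z]; return (M.T@(t-p)).round(4)
E
python3 -c "
from where import *
print(to(.194,188.7,.113))"
```

```text
time: 4.38
position: [0.433, -0.0835, 0.1322]
tool_rot: [-0.072, 0.997, 0.0, -0.001]
ft_force: [1.2, -0.2, 0.2]
grip_width: 0.0869
grip_force: 0.0Traceback (most recent call last):
  File "<string>", line 2, in <module>
    from where import *
  File "where.py", line 5, in <module>
    d=p[:2]-C; print("t",round(o["time"],2),"pos",p.round(4),"r",np.hypot(*d).round(4),"ang",np.degrees(np.arctan2(*d[::-1])).round(2)%360,"toolx",np.degrees(np.arctan2(M[1,0],M[0,0])).round(2)%360,"q6",o["q"][5].round(3),"F",o["ft_force"].round(1),"grip",o["grip_width"].round(4),round(o["grip_force"],1))
                                                                                                                                                                                                                                                                ^^^^^^^^^^^^^^^^^^^^^
AttributeError: 'float' object has no attribute 'round'
```

```bash
sed -i 's/o\["grip_width"\].round(4)/round(o["grip_width"],4)/' where.py
python3 -c "
from where import *
print(to(.194,188.7,.113))"
```

```text
t 4.38 pos [ 0.433  -0.0835  0.1322] r 0.2498 ang 190.04 toolx 188.23 q6 -2.159 F [ 1.2 -0.2  0.2] grip 0.0869 0.0
[-0.0557  0.0063  0.0192]
```

```bash
python3 nudge.py '[[0,0.006,0.019,0],[-0.01,0,0,0],[-0.011,0,0,0],[-0.011,0,0,0],[-0.011,0,0,0],[-0.008,0,0,0],[-0.004,0,0,0],[0,0,0,0],[0,0,0,0]]'
python3 - <<'E'
from where import *
print(to(.194,188.7,.113))
import cv2
cs=robot.camera("scene"); t=robot.camera("top"); 
a=cv2.resize(cs["img"][150:290,230:370],(400,400),interpolation=cv2.INTER_CUBIC); b=cv2.resize(t["img"][180:320,260:400],(400,400),interpolation=cv2.INTER_CUBIC)
cv2.imwrite("pics/g1.png",np.hstack([a,b])[:,:,::-1])
E
```

```text
time: 5.13
position: [0.487, -0.0683, 0.1139]
tool_rot: [-0.073, 0.997, -0.0, -0.0]
ft_force: [-0.3, 0.2, 0.2]
grip_width: 0.0869
grip_force: 0.0
t 5.13 pos [ 0.487  -0.0683  0.1139] r 0.1941 ang 188.38 toolx 188.39 q6 -2.084 F [-0.3  0.2  0.2] grip 0.0869 0.0
[-0.0001 -0.0011  0.0009]
```

View pics/g1.png

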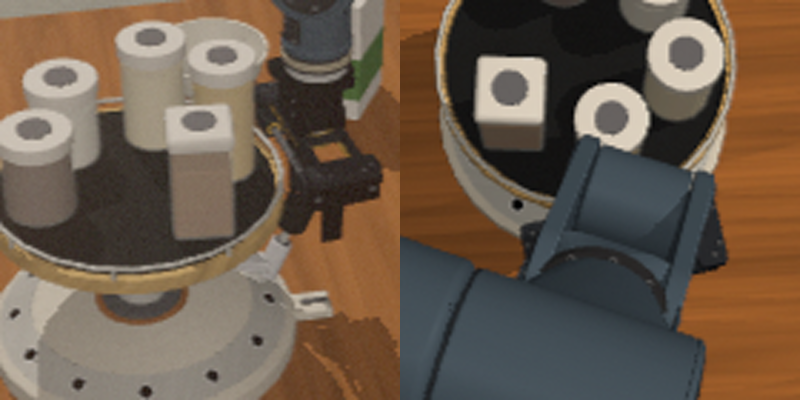

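The g1 crops show the open hand round the knob, clear of rail and jars; the wrist hides the knob itself. Force is zero, so I close.

```bash
python3 nudge.py '[[0,0,0,0],[0,0,0,0],[0,0,0,0],[0,0,0,0],[0,0,0,0],[0,0,0,0],[0,0,0,0],[0,0,0,0]]' 0.02 45; python3 -c "
from where import *"
```

```text
time: 5.9
position: [0.487, -0.0682, 0.1135]
tool_rot: [-0.073, 0.997, 0.0, -0.0]
ft_force: [-0.8, -0.5, -0.8]
grip_width: 0.0417
grip_force: 0.0
t 5.9 pos [ 0.487  -0.0682  0.1135] r 0.194 ang 188.37 toolx 188.38 q6 -2.084 F [-0.8 -0.5 -0.8] grip 0.0417 0.0
```

```bash
python3 nudge.py '[[0,0,0,0],[0,0,0,0],[0,0,0,0],[0,0,0,0],[0,0,0,0],[0,0,0,0]]'
```

```text
time: 6.4
position: [0.4873, -0.0685, 0.1136]
tool_rot: [-0.073, 0.997, -0.0, 0.0]
ft_force: [-0.0, -1.6, -0.7]
grip_width: 0.029
grip_force: 43.3
```

```bash
python3 nudge.py '[[0.0009,0,-0.0018,0],[0.0009,0,-0.0018,0],[0.0008,0,-0.0019,0],[0,0,0,0],[0,0,0,0]]'
python3 - <<'E'
from where import *
E
```

```text
time: 6.82
position: [0.4849, -0.0687, 0.1188]
tool_rot: [-0.073, 0.997, -0.0, 0.0]
ft_force: [4.6, -1.5, -11.3]
grip_width: 0.029
grip_force: 42.9
t 6.82 pos [ 0.4849 -0.0687  0.1188] r 0.1962 ang 188.4 toolx 188.36 q6 -2.087 F [  4.6  -1.5 -11.3] grip 0.029 42.9
```

The draw force is about 12 N along the plunger, as expected at about 14 mm, so the pin is clear of the ring. I now swing the first half of the arc about the axis.

```bash
python3 nudge.py '[[0,-0.002,0,-0.01],[0,-0.0039,0,-0.02],[-0.0001,-0.0059,0,-0.03],[-0.0001,-0.0059,0,-0.03],[-0.0001,-0.0059,0,-0.03],[-0.0001,-0.0059,0,-0.03],[-0.0001,-0.0059,0,-0.03],[-0.0001,-0.0059,0,-0.03],[-0.0001,-0.0059,0,-0.03],[0,-0.0039,0,-0.02]]'
python3 - <<'E'
from where import *
print(to(.1962,188.4+14.9,.1188))
E
```

```text
time: 7.65
position: [0.4977, -0.1166, 0.1184]
tool_rot: [-0.202, 0.979, 0.002, -0.001]
ft_force: [3.7, 2.5, -11.6]
grip_width: 0.0291
grip_force: 43.1
t 7.65 pos [ 0.4977 -0.1166  0.1184] r 0.1968 ang 202.92 toolx 203.28 q6 -2.429 F [  3.7   2.5 -11.6] grip 0.0291 43.1
[-0.0006 -0.0013 -0.0004]
```

```bash
python3 nudge.py '[[-0.0001,-0.0039,0,-0.02],[-0.0001,-0.0059,0,-0.03],[-0.0001,-0.0059,0,-0.03],[-0.0001,-0.0059,0,-0.03],[-0.0001,-0.0059,0,-0.03],[-0.0001,-0.0059,0,-0.03],[-0.0001,-0.0059,0,-0.03],[-0.0001,-0.0059,0,-0.03],[-0.0001,-0.0059,0,-0.03],[0,-0.0039,0,-0.02],[0,-0.002,0,-0.01],[0,0,0,0],[0,0,0,0]]'
python3 - <<'E'
from where import *
E
```

```text
time: 8.73
position: [0.5269, -0.1656, 0.1184]
tool_rot: [-0.341, 0.94, 0.001, -0.001]
ft_force: [0.9, 0.8, -12.7]
grip_width: 0.029
grip_force: 43.6
t 8.73 pos [ 0.5269 -0.1656  0.1184] r 0.1972 ang 219.55 toolx 219.9 q6 -2.773 F [  0.9   0.8 -12.7] grip 0.029 43.6
```

The swing went cleanly to about 220°, midway between holes. I ease the pin back onto the ring, open the fingers a little, and check the jar and the hole angles.

```bash
python3 nudge.py '[[-0.0008,0,0.0018,0],[-0.0008,0,0.0018,0],[-0.0008,0,0.0018,0],[0,0,0,0]]' >/dev/null; python3 nudge.py '[[0,0,0,0],[0,0,0,0],[0,0,0,0],[0,0,0,0],[0,0,0,0]]' 0.055
python3 - <<'E'
from where import *
import cv2
s=robot.camera("scene"); t=robot.camera("top")
a=cv2.resize(s["img"][150:300,215:355],(400,428),interpolation=cv2.INTER_CUBIC); b=cv2.resize(t["img"][140:290,260:400],(400,428),interpolation=cv2.INTER_CUBIC)
cv2.imwrite("pics/g2.png",np.hstack([a,b])[:,:,::-1])
hsv=cv2.cvtColor(t["img"],cv2.COLOR_RGB2HSV); m=((hsv[...,1]<40)&(hsv[...,2]>190)).astype(np.uint8); m[:140]=0;m[260:]=0;m[:,:260]=0;m[:,390:]=0
n,l,st,ce=cv2.connectedComponentsWithStats(m); Ct=np.array([.679,-.0437])
for i in range(1,n):
    if st[i,4]>200:
        p=onz(t,*ce[i],.313)[:2]-Ct; print(st[i],p,np.degrees(np.arctan2(*p[::-1]))%360)
E
```

```text
time: 9.48
position: [0.5318, -0.1651, 0.1149]
tool_rot: [-0.341, 0.94, -0.001, 0.002]
ft_force: [0.4, -0.6, -0.7]
grip_width: 0.0517
grip_force: 0.0
t 9.48 pos [ 0.5318 -0.1651  0.1149] r 0.1932 ang 220.36 toolx 219.9 q6 -2.769 F [ 0.4 -0.6 -0.7] grip 0.0517 0.0
[322 147  26  25 374] [ 0.07689628 -0.0305825 ] 338.311736284015
[287 155  27  25 384] [0.06051082 0.06082505] 45.14838011552446
[348 168  26  25 362] [ 0.01467484 -0.09419993] 278.8545930981048
[339 200  24  24 297] [-0.06796657 -0.06025786] 221.559580358984
[300 207  30  29 352] [-0.08978222  0.03091532] 160.99953002349247
```

View pics/g2.png

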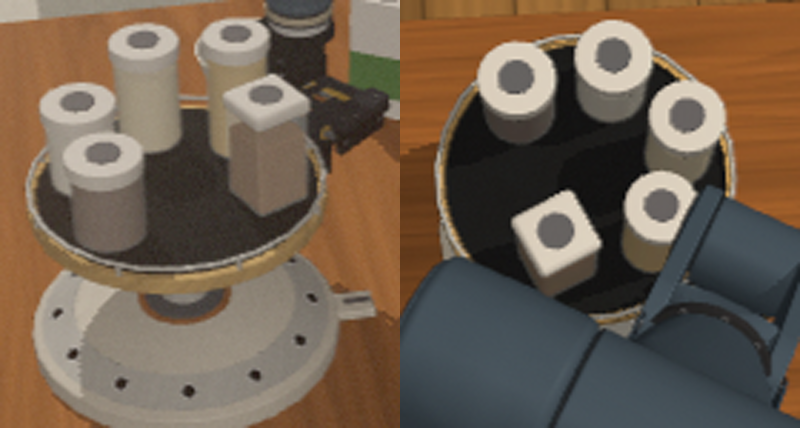

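The g2 crops show all jars upright. From the top the square jar's lid is at 161°, so another +15° brings it to about 176°. I push with the trailing finger, slowly.

```bash
python3 nudge.py '[[0,-0.004,0,0],[0,-0.004,0,0],[0,-0.003,0,0],[0,-0.003,0,0],[0,-0.003,0,0],[0,-0.003,0,0],[0,-0.003,0,0],[0,-0.003,0,0],[0,-0.003,0,0],[-0.0005,-0.003,0,0],[-0.0005,-0.003,0,0],[0,-0.003,0,0],[0,-0.003,0,0],[0,0,0,0]]'
python3 - <<'E'
from where import *
import cv2
t=robot.camera("top")
hsv=cv2.cvtColor(t["img"],cv2.COLOR_RGB2HSV); m=((hsv[...,1]<40)&(hsv[...,2]>190)).astype(np.uint8); m[:140]=0;m[260:]=0;m[:,:260]=0;m[:,390:]=0
n,l,st,ce=cv2.connectedComponentsWithStats(m); Ct=np.array([.679,-.0437])
for i in range(1,n):
    if st[i,4]>200:
        p=onz(t,*ce[i],.313)[:2]-Ct; print(st[i],np.degrees(np.arctan2(*p[::-1]))%360)
E
```

```text
time: 10.75
position: [0.5548, -0.1947, 0.113]
tool_rot: [-0.342, 0.94, 0.002, -0.002]
ft_force: [-4.6, 0.9, 1.3]
grip_width: 0.0549
grip_force: 2.0
t 10.75 pos [ 0.5548 -0.1947  0.113 ] r 0.1984 ang 231.24 toolx 219.94 q6 -2.794 F [-4.6  0.9  1.3] grip 0.0549 2.0
[316 146  28  25 380] 348.40190811807486
[284 158  27  26 391] 54.84610804748111
[346 163  26  25 366] 287.60181939254824
[343 196  25  23 288] 234.65484977334953
[305 208  30  26 290] 169.15426001582875
```

```bash
python3 nudge.py '[[-0.0003,-0.002,0,0],[-0.0003,-0.002,0,0],[-0.0002,-0.002,0,0],[-0.0002,-0.002,0,0],[0,-0.002,0,0]]'; python3 nudge.py '[[0,-0.0015,0,0],[0,-0.0015,0,0],[0,0,0,0]]';  python3 - <<'E'
from where import *
E
```

```text
time: 11.22
position: [0.5605, -0.2006, 0.1128]
tool_rot: [-0.342, 0.94, 0.003, -0.003]
ft_force: [-8.2, 3.5, 3.2]
grip_width: 0.0549
grip_force: 4.4
time: 11.47
position: [0.5633, -0.2033, 0.1128]
tool_rot: [-0.341, 0.94, 0.003, -0.003]
ft_force: [-6.2, 1.5, 1.8]
grip_width: 0.0549
grip_force: 3.0
t 11.47 pos [ 0.5633 -0.2033  0.1128] r 0.2001 ang 234.68 toolx 219.93 q6 -2.8 F [-6.2  1.5  1.8] grip 0.0549 3.0
```

```bash
python3 nudge.py '[[0,-0.0015,0,0],[0,-0.0015,0,0],[0,0,0,0]]'; python3 nudge.py '[[0,-0.0015,0,0],[0,0,0,0]]'
cat > jar.py <<'E'
from where import *
import cv2
for cn,Ct in(("top",np.array([.679,-.0437])),("scene",np.array([.679,-.0385]))):
    t=robot.camera(cn); g=cv2.cvtColor(t["img"],cv2.COLOR_RGB2HSV)
    a=np.radians(176); u,v=map(int,proj(t,[*(Ct+.091*np.array([np.cos(a),np.sin(a)])),.313]))
    w=g[v-9:v+10,u-12:u+13]; m=((w[...,2]<150)&(w[...,1]<60)).astype(np.uint8)
    n,l,st,ce=cv2.connectedComponentsWithStats(m)
    for i in range(1,n):
        if 25<st[i,4]<200: q=onz(t,*(ce[i]+[u-12,v-9]),.313)[:2]-Ct; print(cn,st[i],"jar ang",np.degrees(np.arctan2(*q[::-1])).round(1)%360,np.hypot(*q).round(3))
E
python3 jar.py
```

```text
time: 11.72
position: [0.566, -0.2057, 0.1127]
tool_rot: [-0.341, 0.94, 0.002, -0.002]
ft_force: [-3.6, 1.1, -0.3]
grip_width: 0.0549
grip_force: 2.3
time: 11.88
position: [0.5685, -0.2076, 0.1129]
tool_rot: [-0.341, 0.94, 0.001, -0.001]
ft_force: [-1.5, 0.1, -0.6]
grip_width: 0.0551
grip_force: 1.0
t 11.88 pos [ 0.5685 -0.2076  0.1129] r 0.2008 ang 236.61 toolx 219.88 q6 -2.802 F [-1.5  0.1 -0.6] grip 0.0551 1.0
top [ 0  0  7  6 26] jar ang 154.7 0.075
top [17  0  8  9 38] jar ang 194.6 0.075
top [  0   5  18  14 171] jar ang 171.1 0.098
scene [ 6  0 19  9 54] jar ang 189.7 0.107
scene [ 8  7 11  7 62] jar ang 173.7 0.093
```

Run:
```python
from rig import robot
import cv2,numpy as np
s=robot.camera("scene"); w=robot.camera("wrist")
a=cv2.resize(s["img"][150:300,215:355],(400,428),interpolation=cv2.INTER_CUBIC); b=cv2.resize(w["img"],(400,428))
cv2.imwrite("pics/g3.png",np.hstack([a,b])[:,:,::-1])
```

```text
(no output)
```

View pics/g3.png

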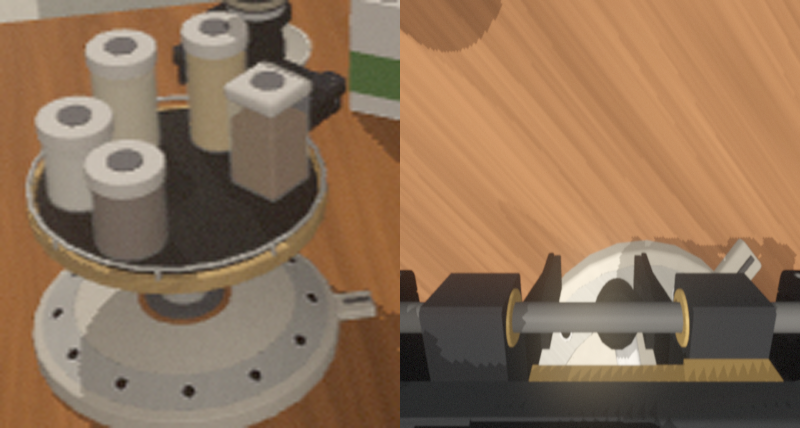

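The g3 left crop shows the jars standing and the square jar near the front. On the right, the wrist view shows the knob at about wrist px (347,348) against the trailing finger, and a ring hole at (264,375). I'll compare these with predictions for the pin home and the pin resting.

Run:
```python
from where import *
import cv2
w=robot.camera("wrist")
pol=lambda r,a,z:[C[0]+r*np.cos(np.radians(a)),C[1]+r*np.sin(np.radians(a)),z]
for a in(205,235,265): print("hole",a,np.round(proj(w,pol(.135,a,.035)),0))
for a in(231,233,235,237):
  for d in(0,.009):
    r=.171+.4226*(d+.023); z=.112+.9063*(d+.023); print("knob top",a,d,np.round(proj(w,pol(r,a,z)),0), "axis mid",np.round(proj(w,pol(.171+.4226*d,a,.112+.9063*d)),0))
g=w["img"].max(2); sub=(g[310:400,325:420]<60).astype(np.uint8); print("cols",np.flatnonzero(sub[30])+325)
for row in (316,320,325,330,340,350,360,370,380,390): print(row,g[row,230:420:6])
```

```text
t 12.08 pos [ 0.5696 -0.2085  0.1136] r 0.2009 ang 236.99 toolx 219.88 q6 -2.802 F [-1.5  0.8 -0.9] grip 0.055 0.8
hole 205 [444. 330.]
hole 235 [347. 330.]
hole 265 [266. 372.]
knob top 231 0 [369. 353.] axis mid [366. 345.]
knob top 231 0.009 [370. 357.] axis mid [367. 348.]
knob top 233 0 [355. 356.] axis mid [354. 348.]
knob top 233 0.009 [355. 360.] axis mid [354. 351.]
knob top 235 0 [341. 359.] axis mid [343. 350.]
knob top 235 0.009 [340. 363.] axis mid [342. 353.]
knob top 237 0 [327. 362.] axis mid [331. 353.]
knob top 237 0.009 [325. 367.] axis mid [330. 356.]
cols []
316 [ 75  80  83  88  85 191 211 239 247 248 247 247 238 234 232 234 232 132
  95  89  89  83 105 182  96  70  70  69  68  66  62 166]
320 [ 70  82  81  86  87 213 242 248 248 250 243 235 233 234 233 231 142  94
  95  91  88  81  84 111  89  77  72  68  68  57  60  62]
325 [ 75  76  82  84  87 242 248 247 247 238 237 236 234 233 234 192  99  91
  91  88  84  81  78  76  74  75  77  65  63  57  60  57]
330 [ 73  78  81  83  86 247 246 244 235 236 236 236 236 234 231  97  94  98
  93  87  90  85  77  72  72  70  71  64  69  57  60  52]
340 [ 98  99 101 103 108 110 114 116 116 116 118 118 117 117 116 116 112 110
 112 105 106 104 102  95  93  95  93  91  89  89  87  87]
350 [128 129 130 132 133 136 137 138 140 142 142 142 141 138 140 140 138 136
 135 133 133 131 128 129 127 124 126 121 125 124 123 125]
360 [143 144 145 149 148 150 149 152 153 153 152 151 153 152 151 151 151 148
 147 147 144 144 141 144 144 140 140 140 139 140 137 139]
370 [124 125 129 131 131 132 133 137 135 137 138 137 137 136 137 134 135 133
 132 129 128 128 125 124 122 122 120 123 120 119 120 117]
380 [ 80  84 148 229 228 240 219 227 231 231 229 230 242 242 242 191  92  93
  90  89  86  86  80  71 162 192 191  65  66  72  50  53]
390 [ 95  97 224 228 227 229 228 231 228 230 241 243 241 241 242 241 243 236
 107  90  86  93 196 202 199 180 193 152  82  72  51  48]
```

Run:
```python
from where import *
import cv2
w=robot.camera("wrist"); g=w["img"].max(2).astype(int)
rows=[314,317,320,323,326,329,378,381,384,387,390,393]
obs=[(np.flatnonzero((g[r,300:360]<150))+300)[:1].tolist() for r in rows]; print(dict(zip(rows,obs)))
t=np.linspace(0,2*np.pi,200)
for a in(233,234,235,236):
  for d in(0,.009):
    ar=np.radians(a); e=np.array([np.cos(ar),np.sin(ar),0]); ax=.4226*e+.9063*np.array([0,0,1]); ty=np.array([-e[1],e[0],0]); tx=np.cross(ty,ax)
    K=np.r_[C,0]+(.171*e+[0,0,.112])+d*ax
    pts=np.array([proj(w,K+h*ax+.017*(np.cos(q)*tx+np.sin(q)*ty)) for h in(-.023,.023) for q in t],np.float32)
    h=cv2.convexHull(pts)[:,0]; im=np.zeros((480,640),np.uint8); cv2.fillPoly(im,[np.round(h).astype(np.int32)],1)
    print(a,d,[(np.flatnonzero(im[r])[:1]).tolist() for r in rows],h.min(0).round(),h.max(0).round())
```

```text
t 12.13 pos [ 0.5695 -0.2085  0.1136] r 0.2009 ang 236.99 toolx 219.88 q6 -2.802 F [-1.3  0.5 -0.6] grip 0.0551 0.7
{314: [335], 317: [330], 320: [326], 323: [323], 326: [321], 329: [318], 378: [320], 381: [322], 384: [326], 387: [331], 390: [337], 393: []}
233 0 [[339], [334], [331], [329], [328], [325], [323], [325], [328], [331], [335], [340]] [316. 310.] [394. 396.]
233 0.009 [[340], [336], [332], [329], [327], [325], [318], [320], [322], [324], [327], [330]] [314. 311.] [396. 402.]
234 0 [[336], [331], [327], [325], [323], [320], [315], [317], [320], [322], [326], [331]] [309. 311.] [387. 397.]
234 0.009 [[338], [332], [328], [325], [322], [320], [310], [312], [313], [315], [318], [321]] [307. 312.] [388. 404.]
235 0 [[333], [327], [324], [321], [318], [315], [307], [309], [312], [314], [317], [321]] [302. 312.] [380. 399.]
235 0.009 [[336], [329], [324], [321], [318], [315], [302], [303], [305], [307], [309], [312]] [299. 314.] [381. 405.]
236 0 [[332], [325], [320], [317], [313], [310], [300], [302], [304], [306], [309], [313]] [296. 314.] [372. 401.]
236 0.009 [[], [326], [321], [317], [313], [310], [294], [295], [297], [298], [300], [303]] [292. 315.] [373. 407.]
```

The silhouette matches a knob at about 234° with the pin home: the bottom edge is at row 392, against 397 predicted for home and 403 for resting. I withdraw and confirm with the fixed cameras.

```bash
python3 nudge.py '[[0,0.006,0,0],[0,0.006,0,0],[0.01,0,0,0],[0.02,0,0,0],[0.03,0,0,0],[0.02,0,-0.03,0],[0,0,-0.04,0],[0.01,0.03,-0.02,0],[0,0.03,0,0],[-0,0.04,0,0],[0,0,0,0],[0,0,0,0]]' 0.075
python3 - <<'E'
from where import *
import cv2,pickle
s=robot.camera("scene"); t=robot.camera("top"); w=robot.camera("wrist"); pickle.dump((s,t,w),open("c3.pkl","wb"))
a=cv2.resize(s["img"][150:300,215:355],(400,428),interpolation=cv2.INTER_CUBIC); b=cv2.resize(t["img"][140:300,250:400],(400,428),interpolation=cv2.INTER_CUBIC)
cv2.imwrite("pics/g4.png",np.hstack([a,b])[:,:,::-1])
E
```

```text
time: 13.18
position: [0.4355, -0.164, 0.2031]
tool_rot: [-0.332, 0.943, -0.008, -0.011]
ft_force: [0.7, -0.4, 0.3]
grip_width: 0.0748
grip_force: 0.0
t 13.18 pos [ 0.4355 -0.164   0.2031] r 0.2733 ang 206.99 toolx 218.76 q6 -2.811 F [ 0.7 -0.4  0.3] grip 0.0748 0.0
```

View pics/g4.png

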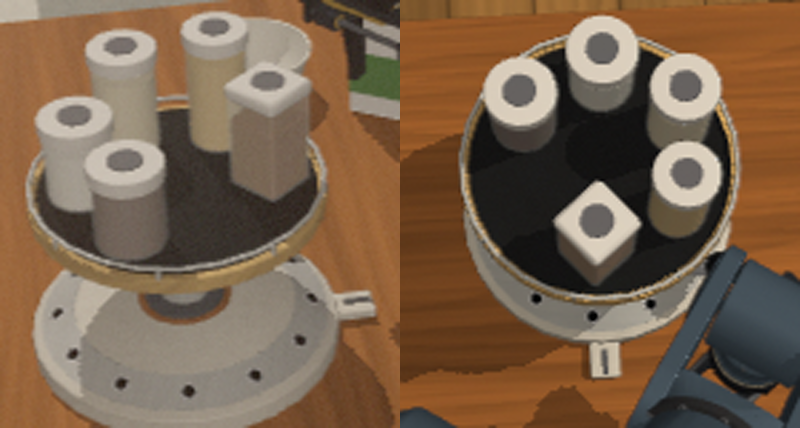

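The g4 crops show all jars upright and the square jar at the front (zoom (597,215), nose at (604,360)). The arm hides the knob from the top camera, so I move clear to check the pin height.

```bash
python3 nudge.py '[[0.03,0.02,-0.01,0],[0.02,0.036,0,0],[0,0.04,0,0],[0,0.04,0,0],[0,0.04,0,0],[0,0.04,0,0],[0,0,0,0],[0,0,0,0]]'
python3 - <<'E'
from where import *
import cv2
t=robot.camera("top"); Ct=np.array([.679,-.0437])
j=onz(t,323.9,221.9,.313)[:2]-Ct; print("jar rel",j)
g=t["img"].max(2); m=(g<60).astype(np.uint8)
pol=lambda r,a,z:[Ct[0]+r*np.cos(np.radians(a)),Ct[1]+r*np.sin(np.radians(a)),z]
u,v=map(int,proj(t,pol(.171,234,.112))); print("pred home",proj(t,pol(.171,234,.112)),"rest",proj(t,pol(.175,234,.120)))
s=m[v-14:v+15,u-14:u+15]; n,l,st,ce=cv2.connectedComponentsWithStats(s)
for i in range(1,n):
    if st[i,4]>20: print(st[i],ce[i]+[u-14,v-14])
w=robot.camera("wrist"); a=cv2.resize(t["img"][140:300,250:400],(400,428),interpolation=cv2.INTER_CUBIC); b=cv2.resize(w["img"],(400,300)); b=np.vstack([b,np.zeros((128,400,3),np.uint8)])
cv2.imwrite("pics/g5.png",np.hstack([a,b])[:,:,::-1])
E
```

```text
time: 14.0
position: [0.2675, -0.023, 0.2118]
tool_rot: [-0.329, 0.944, -0.011, -0.014]
ft_force: [0.7, -0.9, 0.5]
grip_width: 0.075
grip_force: 0.0
t 14.0 pos [ 0.2675 -0.023   0.2118] r 0.4118 ang 177.64 toolx 218.46 q6 -2.679 F [ 0.7 -0.9  0.5] grip 0.075 0.0
jar rel [-0.09342451  0.0078918 ]
pred home (np.float64(371.4887595899655), np.float64(239.1910139787519)) rest (np.float64(372.94194622199365), np.float64(239.2927557301472))
[ 0  0 11 13 73] [360.78082192 229.7260274 ]
[  7   9  15  11 139] [371.30935252 239.12230216]
```

View pics/g5.png

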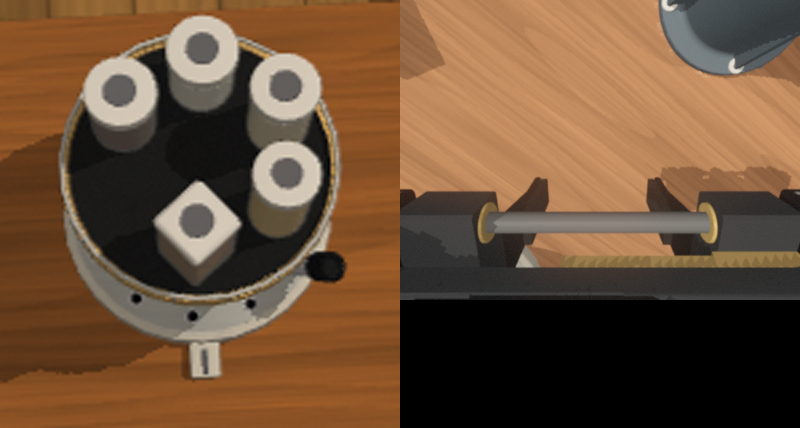

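The g5 view shows the knob at top px (371,239), as predicted for home (371.5 against 372.9 resting), and the jar 8 mm off the front line. I'll calibrate that small difference against the starting picture, where the pin was known to be resting.

Run:
```python
import pickle,cv2
from h import *
w=pickle.load(open("w1.pkl","rb")); t=pickle.load(open("c0.pkl","rb"))["top"]; Ct=np.array([.679,-.0437])
for nm,c,C,thr in(("top",t,Ct,60),("wrist",w,np.array([.679,-.04]),100)):
    for d in(0,.009):
        ar=np.radians(188.7); print(nm,d,np.round(proj(c,[C[0]+(.171+.4226*d)*np.cos(ar),C[1]+(.171+.4226*d)*np.sin(ar),.112+.9063*d]),1))
g=t["img"].max(2)[250:280,322:350]; n,l,s,ce=cv2.connectedComponentsWithStats((g<60).astype(np.uint8)); i=1+s[1:,4].argmax(); print("top obs",ce[i]+[322,250],s[i],"wrist obs 313.6,134.9, rows 104-163")
```

```text
top 0 [335.7 263.6]
top 0.009 [336.  264.3]
wrist 0 [314.6 130.4]
wrist 0.009 [314.5 135.8]
top obs [335.52380952 264.44444444] [  8   8  12  14 126] wrist obs 313.6,134.9, rows 104-163
```

The same model read "resting" correctly at the start and reads "home" now. The arm is clear of everything.

```bash
python3 -c "
from rig import robot
print(robot.hand_in())"
```

```text
the job is handed in; nothing more can be done
None
```

I handed the job in at about 14 s of the 45 s allowed: in the last pictures the pin reads home, the square jar is about 8 mm off the front line with all five jars upright, and the arm is clear; the hand-in gave no verdict.

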